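# Feel out the release notch of the sheet magazine

## Robot

A 6-joint arm with a two-finger parallel gripper is mounted at the origin on the work surface. World frame = base frame: x ahead of the robot, y to its left, z up, the work surface at z = 0. Lengths are in m, angles in rad, forces in N, time in s.
With the tool pointing down it reaches from about 0.425 to 0.95 m from the base axis. Payload 14.7 kg.
Tool frame: the origin (TCP) lies midway between the tips of the shut fingers; the grasp point (between the pads) lies 19 mm behind it; z points along the fingers, y is the line along which they close (so a half turn about z gives the same grasp; the last joint's range is limited). The gripper opens to 85 mm and grips with 20 to 120 N. Pads are 22 mm wide; open, the fingers measure 114 mm over their backs; the gripper's body (76 mm by 85 mm) begins 54 mm behind the grasp point. The pads swing forward as they close: fully open they stand 13 mm farther back than shut.
Start: joints at [1.153, 0.48, 1.596, -0, 1.065, -0.047], TCP at [0.236, 0.606, 0.231] pointing down, gripper open.
Joint ranges: [-2.75, 2.75], [-0.82, 2.05], [0.23, 2.67], [-1.56, 4.7], [0.09, 2.69], [-2.92, 2.92]. Speed limits (rad/s): [1.89, 1.89, 2.39, 3.01, 3.01, 3.01].

## Interface

Orientations are given as a rotation vector (axis times angle).
In Python, from workcell import readout, eyes, manip gives the robot as it stands.
- The arm moves only by the tool drive_tool, never from a script. Its argument "steps" is a list that holds one entry, the list of rows, each a list of 7 numbers: the shift along the world's x, y, z in mm, then the turn, a rotation vector about the world's x, y, z in degrees, then the finger opening in mm, from 0 to 85.4. In form: [[[dx, dy, dz, ax, ay, az, gripper], ...]]. A call has 1 to 8 rows; each row is the pose to reach, as a shift and turn from the pose commanded when the call began; what a row does not reach only later rows make up. A row lasts 1/12 s, in which the tool goes at most 41.7 mm and 7.16 degrees, less where a joint would pass 70% of its speed; a pose out of reach is approached as far as the arm can. A call with a gripper value outside its range is refused whole. The fingers move at their own pace and stop on an object; "newtons" is the grip in N (left out, the last holds). Time passes only in rows, so rows that repeat a pose let the fingers close. It gives the time, the measured TCP pose, the force, the opening and the grip force at its end, in the units of the state.
- readout.state(): the state, without advancing time (a new reading comes with each control period).
- eyes.snapshot(name): name is "scene" or "top"; returns the picture (400x640x3 uint8, blue, green, red); there is no depth.
- eyes.camera_model(name): a dict with "mtx" (3x3 intrinsics, pixels), "world_from_camera" (4x4, takes a point from camera to world coordinates). Camera axes: x right, y down, z forward; pixel columns grow to the right and rows downward; lengths in m; the calibration is good to about 2 mm. A picture is of the moment at which its call begins. camera_model takes no time and is no camera call.
- manip.finish_job(): hands the job in; it is judged then, once.
Trained networks look in the newest picture that a camera, given by its name, has taken for a name from the list of things; names that differ only in an ending like _2 or _b are one class to them, and where a whole thing is asked for, a point or a joint stands for the part that bears it (a point fixed in the world has none). Each returns a list of dicts, best first, with "score" (0 to 1); they miss things now and then, are a little off and sometimes report something else, mostly with a low value. They report only what shows in the picture. A call takes as long as a camera call.
- eyes.spot_in(label, camera): "centre" ([x, y, z] in m, in world coordinates, good to about 4 mm: the middle of the surface that is visible of it).
- eyes.cut_out(label, camera): "pixels" (400x640 bool, what is visible of it).
- eyes.tip_of(label, camera): "centre" ([x, y, z] in m, in world coordinates, good to about 4 mm: a listed point, or the origin of a listed thing).
The state is a dict: "t": time; "joints": joint angles; "qvel": joint speeds; "effort": joint torques, N m; "tcp_pos": TCP position; "eef_rot": TCP orientation; "ft_force": force on the tool from outside, world axes, zero at the start; "ft_torque": the same for the moment, N m; "opening": finger opening in m; "grasp_force": force on a finger pad.
Only numpy, scipy, OpenCV 4.12 (cv2) and the standard library are available. Lean on these libraries where they do the work, as an engineer would, in place of code of your own. Each camera call takes 0.05 s, during which the arm holds its last target. There are 200 camera calls.

## Task

The wrapping-sheet magazine is opened by a release hidden in a notch of its front edge. Put a fingertip lightly on top of that bare metal edge right beside its green end, sweep it along the edge, keeping touch, towards the black end until it drops into the notch, then press the release inside fully down so that the lid pops ajar, and take the hand away. Do not touch or lift the lid with the fingers, and leave the cheeses and the other things on the table where they are.

Things in the scene. Friction and masses are not known exactly. Their poses are not given: they have to be found in the camera images.
- magazine: Fixed aluminium sheet magazine with white lid, 285 x 390 x 66 mm (front-back, wide, tall), turned a little each time. Origin: mid width, table height, 160 mm behind the front face; x to the back (away from the robot), y along the front edge towards the green end, z up. Behind the front bar is a 22 mm wide, 34 mm deep channel, then the tub; the lid starts 40 mm behind the bar's middle line.
- edge_left (a point): Top of the front edge, a bare aluminium bar 30 mm wide (front-back), flat top 66 mm above the table: the point on its middle line where it leaves the green end cover. 200 mm of bar lie bare between the green cover (+y) and the black cover (-y), both 36 mm wide, rising 4 mm above it. Axes as the magazine's.
- edge_right (a point): Point on the bar's top, on its middle line, where it enters the black end cover, 200 mm from edge_left along the magazine's -y. Between them is one notch of the same metal, open to front and back, 44 mm long, 14 mm deep down to the release pad, its floor. Its middle is anywhere from 75 to 165 mm from edge_left: find it by feel or sight.
- release (a joint): Downward travel of the release pad (a steel strip under the bar, laid open only in the notch), m: 0 = up (pad 14 mm below the bar's top), 0.009 = fully down (23 mm below the bar's top). It yields at about 3 to 5 N and stays where it is pushed to. It is linked to the lid: fully down lifts the lid by 0.108 rad.
- lid: White-framed flat lid with a clear window, 222 x 386 x 5 mm, its top 66 mm above the table when shut. Origin on its hinge along the rear of the magazine; x to the back, y along the hinge, z up (upright when shut). The front rim rises about 23 mm when the release is fully down.
- foil_cheese_a: Loose bystander: cheese wheel wrapped in green foil, 100 mm across, 75 mm tall. Origin: centre of the underside.
- foil_cheese_b: Loose bystander: cheese wheel wrapped in green foil, 100 mm across, 75 mm tall. Origin: centre of the underside.
- herb_cheese_a: Loose bystander: herb-coated brown-green cheese wheel, 100 mm across, 65 mm tall. Origin: centre of the underside.
- herb_cheese_small: Loose bystander: small herb-coated cheese, 62 mm across, 45 mm tall, in front of the magazine. Origin: centre of the underside.
- foil_cheese_small: Loose bystander: small foil-wrapped green cheese, 62 mm across, 45 mm tall, in front of the magazine. Origin: centre of the underside.
- tape_roll: Loose bystander: yellow ring (tape core) lying flat, 80 mm across, 30 mm tall. Origin: centre of the underside.

How it is judged:
By the outcome, as a careful person would: the job done as asked, in the order asked, and still so for the second after the job is handed in, with the robot touching nothing.
It also fails if it takes over 61 s, if anything falls off the work surface, if the arm or the gripper's body presses on something with over 40 N, if the wrist force passes 120 N, or if a joint passes its speed limit or range.

## Working session

There is one attempt and no reset: what is moved stays moved. The work goes in short steps, Python scripts to look and compute and a tool call to move; the robot and the scene stay as the last step left them, time stands still between calls to the robot, and variables do not carry over. Pictures are saved under pics/ and viewed, at most 10 in all, crops included, and the job is handed in when it is done.

Besides the shell and the picture viewer there is one more tool, called after "Emit:" by a JSON object that holds its "api" and its "payload", one argument or row to a line. drive_tool: Moves the arm, as the interface text tells. Its arguments: {"type":"object","properties":{"steps":{"type":"array"},"newtons":{"type":"number"}},"required":["steps"]}

```bash
mkdir -p pics; python3 - <<'E'
from workcell import readout, eyes
import cv2, numpy as np
for c in ("scene","top"):
    cv2.imwrite(f"pics/{c}0.png",eyes.snapshot(c))
    for l in ("edge_left","edge_right","magazine","lid","release"):
        print(c,l,[(np.round(d["centre"],4),round(d["score"],2)) for d in eyes.tip_of(l,c)[:2]])
for l in ("foil_cheese_a","herb_cheese_a","herb_cheese_small","foil_cheese_small","tape_roll"):
    print(l,[(np.round(d["centre"],3),round(d["score"],2)) for d in eyes.tip_of(l,"top")[:3]])
s=readout.state(); print(s["t"],s["tcp_pos"],s["eef_rot"],s["ft_force"])
E
```

```text
scene edge_left [(array([0.4981, 0.0253, 0.0657]), 0.84)]
scene edge_right [(array([ 0.5219, -0.1674,  0.0642]), 0.58)]
scene magazine [(array([ 0.6477, -0.052 , -0.0023]), 0.84), (array([ 0.6303, -0.3204, -0.0012]), 0.72)]
scene lid [(array([ 0.7725, -0.0328,  0.061 ]), 0.68)]Traceback (most recent call last):
  File "<stdin>", line 6, in <module>
ValueError: it knows: edge_left, edge_right, foil_cheese, foil_cheese_small, herb_cheese, herb_cheese_small, lid, magazine, tape_roll
```

```bash
python3 - <<'E'
from workcell import readout, eyes
import cv2, numpy as np
c="top"
cv2.imwrite(f"pics/{c}0.png",eyes.snapshot(c))
for l in ("edge_left","edge_right","magazine","lid","foil_cheese","herb_cheese","herb_cheese_small","foil_cheese_small","tape_roll"):
    print(l,[(np.round(d["centre"],4).tolist(),round(d["score"],2)) for d in eyes.tip_of(l,"top")[:3]])
s=readout.state(); print(s["t"],s["tcp_pos"],s["eef_rot"],s["ft_force"])
E
```

```text
edge_left [([0.4995, 0.0266, 0.0612], 0.73)]
edge_right [([0.5239, -0.1706, 0.0658], 0.67)]
magazine [([0.6497, -0.0515, -0.0025], 0.74), ([0.3914, 0.0127, -0.0044], 0.56)]
lid [([0.7742, -0.0355, 0.0666], 0.79)]
foil_cheese [([0.6251, -0.3175, 0.0011], 0.65), ([0.5953, 0.2094, -0.0001], 0.59)]
herb_cheese [([0.4622, 0.199, 0.0025], 0.84)]
herb_cheese_small [([0.4382, -0.195, -0.0035], 0.92)]
foil_cheese_small [([0.4606, 0.2004, -0.0002], 0.62), ([0.5938, 0.2096, -0.0008], 0.57), ([0.392, 0.0138, -0.0031], 0.56)]
tape_roll [([0.518, -0.3494, 0.0008], 0.62)]
0.75 [0.23552506 0.60580389 0.23129303] [-5.79171999e-01 -3.08774043e+00  7.20607731e-05] [0.12839689 0.59024397 0.28811365]
```

View pics/scene0.png

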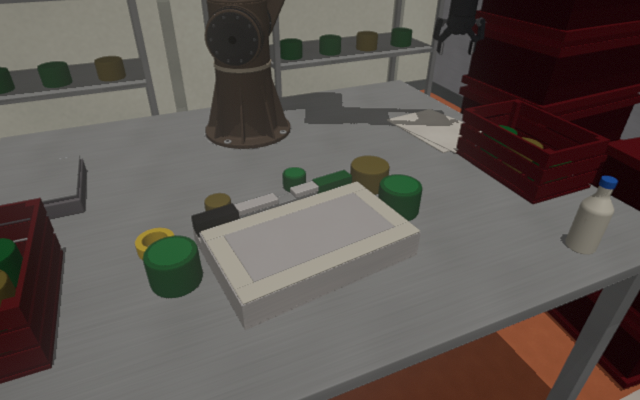

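View pics/top0.png

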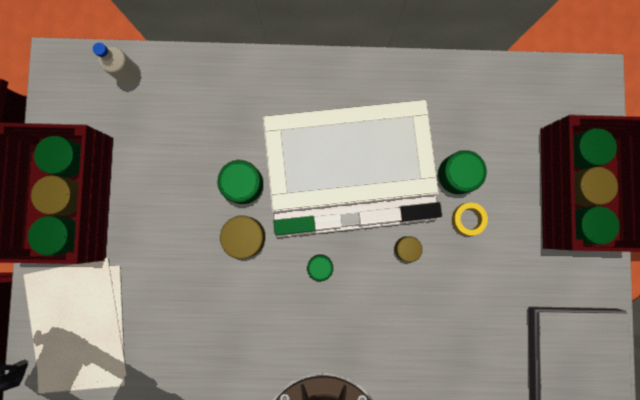

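The top view shows the bar running from the green cover (275–315, 224) to the black cover (402–440, 212). The grey notch is at about (340–360, 219). I'll project these positions onto the bar's top plane.

```bash
cat > h.py <<'E'
import numpy as np
from workcell import eyes
def proj(P,c="top"):
    m=eyes.camera_model(c); T=np.linalg.inv(m["world_from_camera"]); p=m["mtx"]@(T[:3,:3]@np.asarray(P,float)+T[:3,3]); return p[:2]/p[2]
def back(u,v,z,c="top"):
    m=eyes.camera_model(c); T=np.array(m["world_from_camera"]); d=T[:3,:3]@np.linalg.inv(m["mtx"])@np.array([u,v,1.]); o=T[:3,3]; return o+d*(z-o[2])/d[2]
E
python3 - <<'E'
from h import *
import cv2
im=cv2.imread("pics/top0.png")
L=np.array([.4988,.026,.066]);R=np.array([.5229,-.169,.066])
print(proj(L),proj(R))
d=(R-L)/np.linalg.norm(R-L); n=np.array([-d[1],d[0],0]) ; n=n if n[0]>0 else -n
# profile along the bar, and across
for s in range(-12,216,4):
    u,v=proj(L+d*s/1000); print(s,cv2.getRectSubPix(im,(1,1),(float(u),float(v)))[0,0].tolist(),end=" ")
print()
for s in (30,170):
    for a in range(-30,45,3):
        u,v=proj(L+d*s/1000+n*a/1000); print(a,int(cv2.getRectSubPix(im,(1,1),(float(u),float(v)))[0,0].mean()),end=" ")
    print()
cv2.imwrite("pics/crop.png",cv2.resize(im[190:250,260:450],None,fx=4,fy=4,interpolation=cv2.INTER_CUBIC))
E
```

```text
[316.74537787 223.44484922] [401.10162898 214.76925571]
-12 [48, 102, 26] -8 [61, 105, 48] -4 [166, 181, 183] 0 [214, 224, 230] 4 [215, 225, 231] 8 [215, 225, 230] 12 [214, 225, 230] 16 [215, 225, 231] 20 [215, 225, 231] 24 [215, 224, 230] 28 [214, 224, 231] 32 [214, 224, 231] 36 [214, 224, 231] 40 [214, 224, 231] 44 [214, 225, 231] 48 [215, 225, 230] 52 [209, 219, 226] 56 [166, 173, 177] 60 [165, 172, 175] 64 [166, 173, 175] 68 [165, 173, 175] 72 [166, 173, 176] 76 [164, 171, 174] 80 [164, 171, 175] 84 [166, 172, 175] 88 [165, 172, 175] 92 [165, 171, 176] 96 [160, 167, 171] 100 [167, 175, 182] 104 [213, 223, 229] 108 [214, 223, 230] 112 [214, 224, 231] 116 [214, 224, 230] 120 [214, 224, 231] 124 [213, 224, 230] 128 [213, 223, 230] 132 [214, 224, 231] 136 [213, 224, 230] 140 [214, 224, 230] 144 [214, 224, 230] 148 [214, 224, 230] 152 [215, 224, 231] 156 [214, 224, 230] 160 [213, 223, 230] 164 [214, 225, 231] 168 [215, 225, 231] 172 [214, 224, 231] 176 [215, 225, 231] 180 [214, 225, 231] 184 [214, 225, 231] 188 [214, 224, 231] 192 [206, 216, 223] 196 [98, 103, 108] 200 [29, 29, 30] 204 [27, 27, 29] 208 [27, 25, 28] 212 [24, 25, 27] 
-30 146 -27 139 -24 107 -21 137 -18 205 -15 170 -12 191 -9 224 -6 225 -3 223 0 222 3 224 6 226 9 227 12 225 15 223 18 215 21 222 24 224 27 223 30 220 33 189 36 122 39 140 42 175 
-30 146 -27 142 -24 116 -21 113 -18 176 -15 153 -12 158 -9 219 -6 222 -3 222 0 222 3 222 6 220 9 221 12 221 15 215 18 203 21 217 24 219 27 219 30 218 33 182 36 122 39 139 42 198
```

View pics/crop.png

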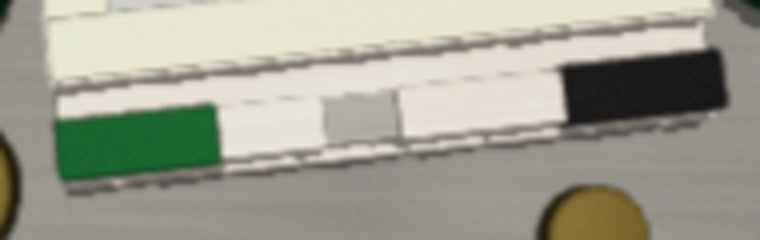

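The bar's midline and the notch centre (about 82 mm from edge_left) are located, and the yaw is about 7.0°. I'm moving above the start point with the fingers shut and their closing line along the bar.

Emit:
{"api": "drive_tool", "payload": {
  "steps": [
    [[134,-296,0,0,0,28.3,0],[134,-296,0,0,0,28.3,0],[134,-296,0,0,0,28.3,0],[134,-296,0,0,0,28.3,0],[134,-296,0,0,0,28.3,0],[134,-296,0,0,0,28.3,0],[134,-296,0,0,0,28.3,0],[134,-296,0,0,0,28.3,0]]
  ],
  "newtons": 20
}}

```text
t: 1.42
tcp_pos: [0.3699, 0.3078, 0.2315]
eef_rot: [-0.194, 3.135, 0.0]
ft_force: [1.4, 0.7, -0.6]
opening: 0.0002
grasp_force: 0.0
```

Emit:
{"api": "drive_tool", "payload": {
  "steps": [
    [[134,-296,-50,0,0,0,0],[134,-296,-50,0,0,0,0],[134,-296,-50,0,0,0,0],[134,-296,-50,0,0,0,0],[134,-296,-50,0,0,0,0],[134,-296,-50,0,0,0,0],[134,-296,-50,0,0,0,0],[134,-296,-50,0,0,0,0]]
  ]
}}

```text
t: 2.08
tcp_pos: [0.5043, 0.0113, 0.1812]
eef_rot: [-0.193, 3.135, -0.0]
ft_force: [0.8, 0.4, 0.2]
opening: 0.0001
grasp_force: 0.0
```

Emit:
{"api": "drive_tool", "payload": {
  "steps": [
    [[-1,2,-50,0,0,0,0],[-1,2,-90,0,0,0,0],[-1,2,-100,0,0,0,0],[-1,2,-103,0,0,0,0],[-1,2,-103,0,0,0,0],[-1,2,-103,0,0,0,0]]
  ]
}}

```text
t: 2.58
tcp_pos: [0.5033, 0.0159, 0.0793]
eef_rot: [-0.194, 3.135, -0.0]
ft_force: [0.3, 0.2, -0.5]
opening: 0.0002
grasp_force: 0.0
```

```bash
python3 - <<'E'
from h import *
import cv2
from workcell import readout
for c in("scene","top"):
    im=eyes.snapshot(c)
    u,v=map(int,proj([.505,-.05,.07],c)); cr=im[v-50:v+50,u-65:u+65]
    cv2.imwrite(f"pics/{c}1.png",cv2.resize(cr,None,fx=4.5,fy=4.5,interpolation=cv2.INTER_CUBIC))
    print(c,u-65,v-50)
s=readout.state(); print(s["tcp_pos"],s["ft_force"],proj(s["tcp_pos"],"scene"))
a=cv2.imread("pics/scene1.png");b=cv2.imread("pics/top1.png");cv2.imwrite("pics/b1.png",cv2.resize(np.vstack([a,b]),(400,600)) if 0 else np.hstack([cv2.resize(a,(400,308)),cv2.resize(b,(400,308))]))
E
```

```text
scene 219 140
top 284 171
[0.5037162  0.0160143  0.07987755] [ 0.69437943 -0.6651793   0.64172837] [310.44080403 180.61934041]
```

View pics/b1.png

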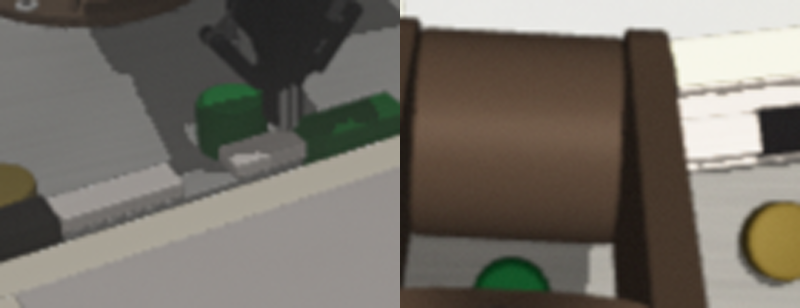

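The tips hang above the left bare part of the bar, next to the green cover (left crop, tips at about (290, 120), cover from 305). The notch is to their left at about (185–225, 175). I'm lowering gently.

Emit:
{"api": "drive_tool", "payload": {
  "steps": [
    [[0,-2,-4,0,0,0,0],[0,-2,-8,0,0,0,0],[0,-2,-9,0,0,0,0],[0,-2,-10,0,0,0,0],[0,-2,-11,0,0,0,0],[0,-2,-11,0,0,0,0]]
  ]
}}

```text
t: 3.18
tcp_pos: [0.5024, 0.0139, 0.0672]
eef_rot: [0.193, -3.135, -0.0]
ft_force: [-0.1, 0.1, 0.2]
opening: 0.0
grasp_force: 0.0
```

Emit:
{"api": "drive_tool", "payload": {
  "steps": [
    [[0,0,-0.5,0,0,0,0],[0,0,-1,0,0,0,0],[0,0,-1.5,0,0,0,0],[0,0,-1.5,0,0,0,0]]
  ]
}}

```text
t: 3.52
tcp_pos: [0.5026, 0.0139, 0.066]
eef_rot: [-0.193, 3.135, -0.0]
ft_force: [-0.5, -0.3, 6.1]
opening: 0.0002
grasp_force: 2.7
```

Emit:
{"api": "drive_tool", "payload": {
  "steps": [
    [[0,0,0.3,0,0,0,0],[0,0,0.3,0,0,0,0],[0,0,0.3,0,0,0,0]]
  ]
}}

```text
t: 3.77
tcp_pos: [0.5025, 0.0138, 0.0661]
eef_rot: [0.193, -3.136, -0.0]
ft_force: [-0.4, -0.3, -0.1]
opening: -0.0001
grasp_force: 0.0
```

Emit:
{"api": "drive_tool", "payload": {
  "steps": [
    [[0,0,-0.2,0,0,0,0],[0,0,-0.2,0,0,0,0],[0,0,-0.2,0,0,0,0]]
  ]
}}

```text
t: 4.02
tcp_pos: [0.5025, 0.0138, 0.066]
eef_rot: [-0.193, 3.136, -0.0]
ft_force: [-0.9, 0.1, 5.2]
opening: 0.0002
grasp_force: 2.7
```

Emit:
{"api": "drive_tool", "payload": {
  "steps": [
    [[0.3,-2,0,0,0,0,0],[0.7,-5,0,0,0,0,0],[1.1,-8,0,0,0,0,0],[1.5,-11,0,0,0,0,0],[1.8,-13,0,0,0,0,0],[1.8,-13,0,0,0,0,0]]
  ]
}}

```text
t: 4.52
tcp_pos: [0.5045, 0.0005, 0.066]
eef_rot: [-0.193, 3.135, 0.0]
ft_force: [-0.2, -0.4, 5.6]
opening: -0.0003
grasp_force: 2.6
```

Emit:
{"api": "drive_tool", "payload": {
  "steps": [
    [[0.5,-3,0,0,0,0,0],[0.9,-7,0,0,0,0,0],[1.5,-11,0,0,0,0,0],[2,-15,0,0,0,0,0],[2.5,-19,0,0,0,0,0],[3,-23,0,0,0,0,0],[3.3,-26,0,0,0,0,0],[3.3,-26,0,0,0,0,0]]
  ]
}}

```text
t: 5.18
tcp_pos: [0.5078, -0.0256, 0.066]
eef_rot: [-0.193, 3.135, -0.0]
ft_force: [-1.1, -1.7, 4.0]
opening: 0.0004
grasp_force: 2.5
```

Emit:
{"api": "drive_tool", "payload": {
  "steps": [
    [[0.4,-3,0,0,0,0,0],[0.8,-6,0,0,0,0,0],[1.1,-9,0,0,0,0,0],[1.1,-9,0,0,0,0,0]]
  ]
}}

```text
t: 5.52
tcp_pos: [0.5088, -0.0345, 0.066]
eef_rot: [-0.193, 3.135, -0.0]
ft_force: [0.0, 0.5, 4.0]
opening: -0.0001
grasp_force: 2.3
```

Emit:
{"api": "drive_tool", "payload": {
  "steps": [
    [[0.2,-2,0,0,0,0,0],[0.5,-4,0,0,0,0,0],[0.5,-4,0,0,0,0,0]]
  ]
}}

```text
t: 5.77
tcp_pos: [0.5092, -0.0385, 0.0658]
eef_rot: [0.193, -3.136, 0.0]
ft_force: [-0.2, -0.0, 0.5]
opening: -0.0005
grasp_force: 0.0
```

Contact ended at y ≈ −0.037, so the tip is over the notch, as seen in the picture. I'm continuing towards the notch centre while lowering into it.

Emit:
{"api": "drive_tool", "payload": {
  "steps": [
    [[0.4,-3,-0.5,0,0,0,0],[0.7,-6,-3,0,0,0,0],[1.1,-9,-6,0,0,0,0],[1.4,-11,-9,0,0,0,0],[1.4,-11,-11,0,0,0,0],[1.4,-11,-11,0,0,0,0]]
  ]
}}

```text
t: 6.27
tcp_pos: [0.5103, -0.0493, 0.0543]
eef_rot: [0.193, -3.135, -0.0]
ft_force: [-0.0, -0.1, -0.1]
opening: -0.0002
grasp_force: 0.0
```

Inside the notch with no contact. Now I'll press the pad down; it is fully down at z ≈ 0.043.

Emit:
{"api": "drive_tool", "payload": {
  "steps": [
    [[0,0,-2,0,0,0,0],[0,0,-4,0,0,0,0],[0,0,-6,0,0,0,0],[0,0,-8,0,0,0,0],[0,0,-9,0,0,0,0],[0,0,-10,0,0,0,0],[0,0,-10,0,0,0,0]]
  ]
}}

```text
t: 6.85
tcp_pos: [0.5106, -0.0491, 0.0447]
eef_rot: [0.193, -3.136, -0.0]
ft_force: [-0.1, 0.7, -0.5]
opening: -0.0003
grasp_force: 0.0
```

Emit:
{"api": "drive_tool", "payload": {
  "steps": [
    [[0,0,-0.5,0,0,0,0],[0,0,-1,0,0,0,0],[0,0,-1.3,0,0,0,0],[0,0,-1.3,0,0,0,0]]
  ]
}}

```text
t: 7.18
tcp_pos: [0.5106, -0.0491, 0.0436]
eef_rot: [0.193, -3.136, -0.0]
ft_force: [0.0, 1.8, 0.4]
opening: 0.0002
grasp_force: 0.3
```

Emit:
{"api": "drive_tool", "payload": {
  "steps": [
    [[0,0,-0.4,0,0,0,0],[0,0,-0.8,0,0,0,0],[0,0,-0.8,0,0,0,0]]
  ]
}}

```text
t: 7.43
tcp_pos: [0.5106, -0.0491, 0.043]
eef_rot: [-0.193, 3.136, -0.0]
ft_force: [-1.9, 1.6, 6.4]
opening: 0.0001
grasp_force: 3.5
```

Emit:
{"api": "drive_tool", "payload": {
  "steps": [
    [[0,0,-0.3,0,0,0,0],[0,0,-0.5,0,0,0,0],[0,0,-0.5,0,0,0,0]]
  ]
}}

```text
t: 7.68
tcp_pos: [0.5106, -0.0491, 0.0429]
eef_rot: [-0.193, 3.135, -0.0]
ft_force: [-4.0, 1.8, 17.5]
opening: 0.0003
grasp_force: 8.7
```

```bash
python3 - <<'E'
from h import *
import cv2
cv2.imwrite("pics/s2.png",cv2.resize(eyes.snapshot("scene")[130:330,130:450],None,fx=2.5,fy=2.5,interpolation=cv2.INTER_CUBIC))
E
```

```text
(no output)
```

View pics/s2.png

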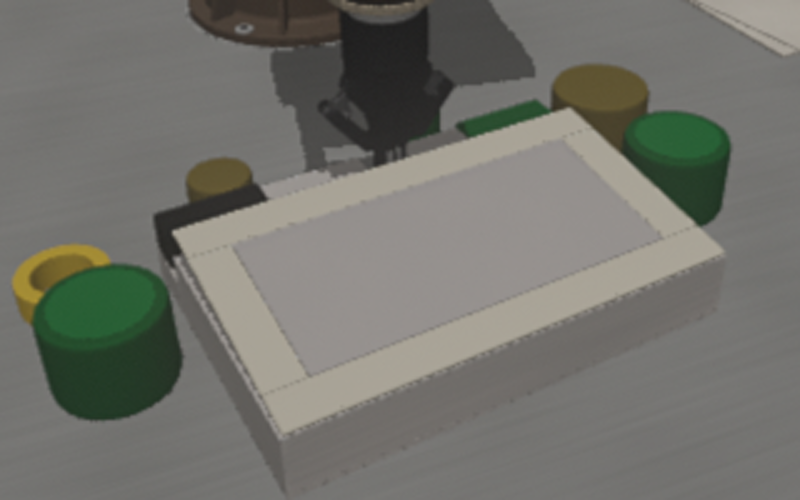

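The lid's front rim is raised (the gap shows on the left side near (175, 265)), and the pad is at its stop at 17 N. I'm withdrawing straight up, then away.

Emit:
{"api": "drive_tool", "payload": {
  "steps": [
    [[0,0,2,0,0,0,0],[0,0,15,0,0,0,0],[0,0,40,0,0,0,0],[0,0,80,0,0,0,0],[0,0,120,0,0,0,0],[0,0,160,0,0,0,0],[0,0,180,0,0,0,0],[0,0,180,0,0,0,0]]
  ]
}}

```text
t: 8.4
tcp_pos: [0.513, -0.0496, 0.2271]
eef_rot: [-0.193, 3.128, -0.003]
ft_force: [0.7, 0.3, -0.3]
opening: -0.0004
grasp_force: 0.0
```

Emit:
{"api": "drive_tool", "payload": {
  "steps": [
    [[-100,280,0,0,0,0,0],[-100,280,0,0,0,0,0],[-100,280,0,0,0,0,0],[-100,280,0,0,0,0,0],[-100,280,0,0,0,0,0],[-100,280,0,0,0,0,0],[-100,280,0,0,0,0,0],[-100,280,0,0,0,0,0]]
  ]
}}

```text
t: 9.07
tcp_pos: [0.4082, 0.2355, 0.2219]
eef_rot: [0.198, -3.135, -0.002]
ft_force: [-0.8, -0.8, 0.6]
opening: 0.0001
grasp_force: 0.0
```

```bash
python3 - <<'E'
from h import *
import cv2
a=eyes.snapshot("scene")[130:330,130:450]; b=eyes.snapshot("top")[80:280,180:500]
cv2.imwrite("pics/s3.png",cv2.resize(np.vstack([a,b]),None,fx=1.5,fy=1.5,interpolation=cv2.INTER_CUBIC))
for l in ("foil_cheese_small","herb_cheese_small"): print(l,[(np.round(d["centre"],3).tolist(),round(d["score"],2)) for d in eyes.tip_of(l,"top")[:3]])
E
```

```text
foil_cheese_small [([0.39, 0.012, -0.003], 0.96)]
herb_cheese_small [([0.443, -0.197, -0.005], 0.68)]
```

View pics/s3.png

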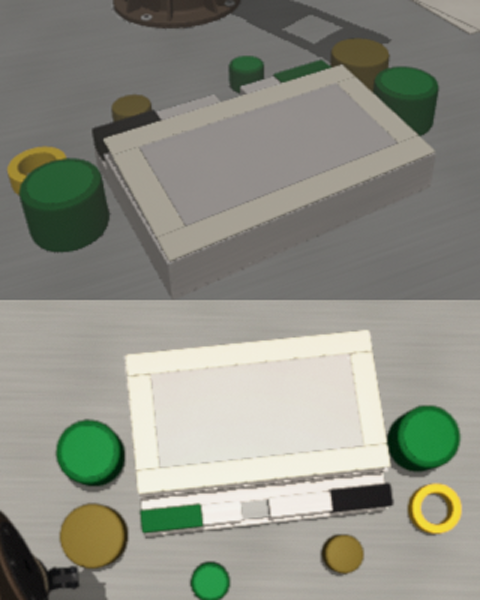

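The lid stays ajar (raised front rim, left gap at about (105, 160) in the upper view), every other item is where it was, and the hand is clear.

```bash
python3 -c "
from workcell import manip
print(manip.finish_job())"
```

```text
the job is handed in; nothing more can be done
None
```

The job is handed in: I swept the edge from beside the green end into the notch and pressed the release to its stop, so the lid is ajar; the hand is clear and the other things look unmoved.

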